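Seal a picnic case in the pin press

ROBOT

A 6-joint arm with a two-finger parallel gripper is mounted at the origin on the work surface. World frame = base frame: x ahead of the robot, y to its left, z up, the work surface at z = 0. Lengths are in m, angles in rad, forces in N, time in s.
With the tool pointing down it reaches from about 0.35 to 0.775 m from the base axis. Payload 7.3 kg.
Tool frame: the origin (TCP) lies on the centre line of the jaws, within the pads' length; the fingertips stand ahead of it and the grasp point (between the pads) lies 8 mm behind it (robot.tcp_to_tips is the z of the fingertips in the tool frame, in m); z points along the fingers, y is the line along which they close (so a half turn about z gives the same grasp; the last joint's range is limited). The gripper opens to 92 mm and grips with 3 to 60 N. Pads are 19 mm wide; open, the fingers measure 130 mm over their backs; the gripper's body (75 mm by 190 mm) begins 47 mm behind the grasp point.
Start: joints at [-1.384, 0.342, 1.524, -0, 1.275, -0.146], TCP at [0.172, -0.496, 0.238] pointing down, gripper open.
Joint ranges: [-2.53, 2.53], [-0.77, 2.02], [0.04, 2.7], [-1, 4.14], [0.28, 2.66], [-3.11, 3.11]. Speed limits (rad/s): [2.57, 2.57, 3.14, 3.14, 3.14, 3.14].

INTERFACE

Orientations are given as a unit quaternion [x, y, z, w].
In Python, from workcell import robot gives the robot as it stands. The module is installed in compiled form; this text tells all that it offers.
- The arm moves only by the shell command python3 -m inch 'ROWS' [OPENING] [FORCE]. ROWS is JSON, a list of rows, each an object with "xyz": the shift along the tool's x, y, z in cm, a list of three; "twist": the turn about the tool's z in rad. In form: [{"xyz": [dx, dy, dz], "twist": twist}, ...]. A call has 1 to 5 rows; each row is the pose to reach, as a shift and turn from the pose commanded when the call began, along the tool's axes at that moment; what a row does not reach only later rows make up. A row lasts 1/12 s, in which the tool goes at most 41.7 mm and 7.16 degrees, less where a joint would pass 70% of its speed; a pose out of reach is approached as far as the arm can. A call with a gripper value outside its range is refused whole. OPENING is the closure, from -1 (fully open) to 1 (shut), set as the call begins (- or left out, the last holds). The fingers move at their own pace and stop on an object; FORCE is the grip in N (left out, the last holds). Time passes only in rows, so rows that repeat a pose let the fingers close. It gives the time, the measured TCP pose, the force, the opening and the grip force at its end, in the units of the state.
- robot.sense(): the state, without advancing time (a new reading comes with each control period).
- robot.camera(name): name is "scene" or "top" or "wrist"; returns the picture (400x640x3 uint8, red, green, blue); there is no depth.
- robot.get_calibration(name): a dict with "vertical_fov" (degrees; the focal length in pixels is half the picture's height over the tangent of half this angle, whatever the lens; pixels are square), "cx", "cy" (the principal point, pixels), "R" (3x3) and "t" (3): a world point X has camera coordinates R X + t. Camera axes: x right, y down, z forward; pixel columns grow to the right and rows downward; lengths in m; the calibration is good to about 2 mm. A picture is of the moment at which its call begins: read the wrist's pose just before it. get_calibration takes no time and is no camera call; for the wrist camera it gives the pose at the moment of the call.
- robot.hand_in(): hands the job in; it is judged then, once.
The state is a dict: "time_s": time; "qpos": joint angles; "qd": joint speeds; "joint_efforts": joint torques, N m; "tcp_pos": TCP position; "tool_rot": TCP orientation; "contact_force": force on the tool from outside, world axes, zero at the start; "moment": the same for the moment, N m; "opening": finger opening in m; "gripper_force": force on a finger pad.
Only numpy, scipy, OpenCV 4.12 (cv2) and the standard library are available. Lean on these libraries where they do the work, as an engineer would, in place of code of your own. Each camera call takes 0.05 s, during which the arm holds its last target. There are 200 camera calls.

TASK

Put the brown case on the bed of the blue press with its orange pin towards the press, and slide it gently along between the rails until its end is fully home against the stop. Then press the red knob straight down until it bottoms on its stop, without forcing it, so the pin is driven down; hold it there for a full second, and let the knob rise all the way. Leave the sealed case home in the press, and leave the white case and everything else alone.

Things in the scene. Friction and masses are not known exactly. Their poses are not given: they have to be found in the camera images.
- case: Loose brown cardboard-coloured rigid case, 150 x 56 x 42 mm (x, y, z), 0.18 to 0.35 kg, standing on the bench. Origin at the centre of its underside, z up, x along its length towards the end that has the orange pin. The pin's axis is at x = +53 mm, y = 0. Grip it across its 56 mm width, behind its middle (about x = -30 mm).
- case_nose (a point): Middle of the lower edge of the case's pin end: at (75, 0, 0) mm in the case's frame.
- pin_top (a point): Centre of the top of the orange seal pin of the case, a disc 16 mm across, standing 5 mm proud of the case's top (47 mm above the case's underside) until it is pressed.
- pin (a joint): How far the orange pin has been pressed into the case: 0 m = standing 5 mm proud, 0.005 m = flush. It is held by about 3 N of friction and stays where it is pushed.
- press: Blue seal press fixed to the bench. Origin on its underside, straight below the knob's axis; z up, x is the direction in which a case is slid in. Dark steel bed 100 mm wide, from x = -230 to +55 mm, top face at z = 12 mm. A case that is home has its origin at x = -53 mm, y = 0, z = 12 mm, its pin under the plunger.
- press_stop (a point): Point on the face of the end stop at bed height, mid-channel: (22, 0, 12) mm in the press's frame, axes as the press. The case's nose comes here when home; the stop is 28 mm tall.
- stop: Blue end stop block of the press, 12 x 70 x 28 mm, fixed across the channel's end; origin at the middle of its underside, at (28, 0, 12) mm in the press's frame. Pushing the case against it with more than 25 N is too much.
- press_entry (a point): Middle of the entry between the straight guide rails, at bed height: (-70, 0, 12) mm in the press's frame. The rails run from here to the stop, 60 mm apart inside, 8 mm thick, 10 mm tall; before them flared lead-ins reach out to x = -108 mm, where they are about 86 mm apart inside.
- press_head (a point): Middle of the lower front edge of the blue head that overhangs the bed: (-22, 0, 76) mm in the press's frame. The head is 46 mm wide, reaches from here 77 mm back and up to z = 118 mm, on a column behind the stop.
- bush (a point): Fixed point on the knob's axis, on top of the steel bush where the stem enters the head: (0, 0, 124) mm in the press's frame. The red knob, 42 mm across (36 mm flat top) and 20 mm thick, is above it; it is screwed along its stem to a height that differs each time and is not measured: when up, its top is 37 to 55 mm above this point. Find it by touch or sight.
- plunger (a joint): How far the knob is pressed: 0 m = up, 0.016 m = bottomed on a hard stop. A spring pushes it up with about 3 N at the top and 7 N at the bottom; the pin adds about 3 N over the last 4 to 5 mm of the stroke. More than 25 N on the press is too much.
- white_case: Bystander: loose white case of the same size without a pin, to be left alone. Origin at the centre of its underside.
- cups: Bystander: loose stack of white cups, 72 mm across, 152 mm tall. Origin at the centre of its underside.
- bottle: Bystander: loose blue bottle, 62 mm across, 190 mm tall. Origin at the centre of its underside.
- bottle2: Bystander: second loose blue bottle, 62 mm across, 190 mm tall. Origin at the centre of its underside.
- jar: Bystander: loose amber jar with a yellow cap, 72 mm across, 90 mm tall. Origin at the centre of its underside.
Not all that is in view belongs to the job. What is shaped like the case but green or pink is not meant.

How it is judged:
By the outcome, as a careful person would: the job done as asked, in the order asked, and still so for the second after the job is handed in, with the robot touching nothing.
It also fails if it takes over 72 s, if anything falls off the work surface, if the arm or the gripper's body presses on something with over 40 N, if the wrist force passes 120 N, or if a joint passes its speed limit or range.

## Working session

There is one attempt and no reset: what is moved stays moved. The work goes in short steps, Python scripts to look and compute and a shell command to move; the robot and the scene stay as the last step left them, time stands still between calls to the robot, and variables do not carry over. Pictures are saved under pics/ and viewed, at most 10 in all, crops included, and the job is handed in when it is done.

```bash
mkdir -p pics; python3 - <<'E'
from workcell import robot
import cv2,json,numpy as np
s=robot.sense();print({k:np.round(v,3).tolist() for k,v in s.items()},robot.tcp_to_tips)
for n in("scene","top"):
    im=robot.camera(n);cv2.imwrite(f"pics/{n}0.png",im[:,:,::-1]);c=robot.get_calibration(n);print(n,{k:np.round(v,4).tolist() for k,v in c.items()})
E
```

```text
{'time_s': 0.0, 'qpos': [-1.384, 0.343, 1.525, -0.0, 1.275, -0.146], 'qd': [0.0, 0.001, 0.001, 0.0, -0.001, -0.0], 'joint_efforts': [0.001, -43.124, -24.422, 0.072, 0.056, -0.0], 'tcp_pos': [0.171, -0.496, 0.237], 'tool_rot': [0.986, 0.166, -0.0, -0.001], 'contact_force': [-0.343, -1.238, 0.88], 'moment': [0.023, -0.022, 0.008], 'gripper_force': 0.0, 'opening': 0.092} 0.011
scene {'vertical_fov': 57.467, 'cx': 316.7097, 'cy': 204.6065, 'R': [[0.1074, 0.9941, -0.0113], [0.8395, -0.0968, -0.5347], [-0.5327, 0.048, -0.8449]], 't': [-0.0357, -0.3402, 1.4496]}
top {'vertical_fov': 48.5876, 'cx': 321.0762, 'cy': 195.2614, 'R': [[-0.0184, -0.9998, 0.0003], [-0.9923, 0.0182, -0.1229], [0.1229, -0.0025, -0.9924]], 't': [0.0133, 0.5103, 1.3869]}
```

View pics/top0.png

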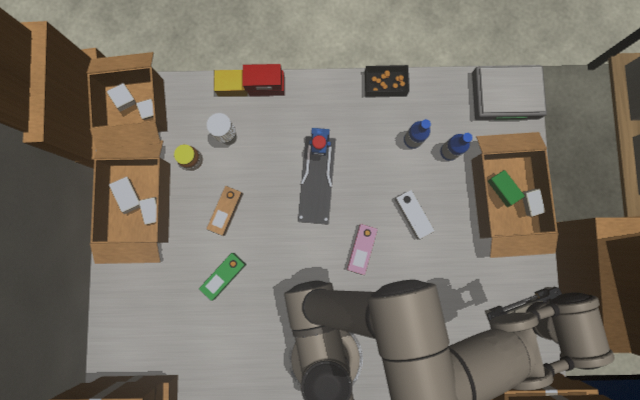

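View pics/scene0.png

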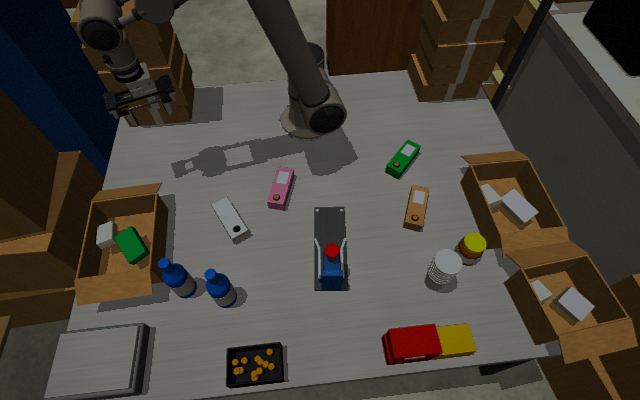

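The brown case is at about (224,210) in the top view, with its pin at (230,195). The press bed runs from (314,222) to the knob at (319,142). I'll enlarge both.

```bash
python3 - <<'E'
import cv2,numpy as np
a=cv2.imread("pics/top0.png")
b=cv2.resize(a[175:245,195:255],None,fx=8,fy=8,interpolation=cv2.INTER_CUBIC)[:560]
c=cv2.resize(a[120:230,290:350],None,fx=5,fy=5,interpolation=cv2.INTER_CUBIC)
o=np.zeros((560,790,3),np.uint8);o[:560,:480]=b;o[:550,490:790]=c
cv2.imwrite("pics/crop.png",o)
E
```

```text
(no output)
```

View pics/crop.png

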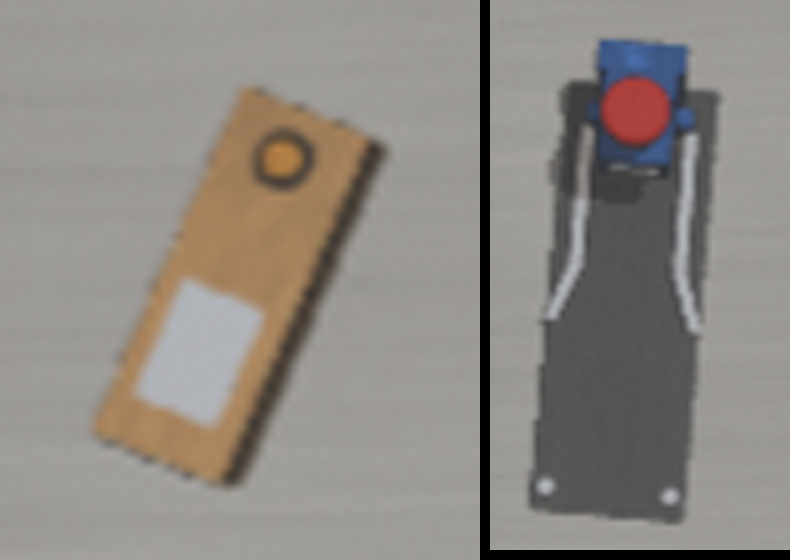

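The crop shows the case's top corners at (243,88), (380,140), (228,486), (95,432). The bed corners are at (532,510), (682,521), (718,95), (563,85) and the lead-in tips at (548,318), (697,330).

```bash
cat > h.py <<'E'
from workcell import robot
import numpy as np
def ray(name,uv,z,c=None):
    c=c or robot.get_calibration(name);R=np.array(c["R"]);t=np.array(c["t"]);f=200/np.tan(np.radians(c["vertical_fov"]/2))
    C=-R.T@t;d=R.T@np.array([(uv[0]-c["cx"])/f,(uv[1]-c["cy"])/f,1]);return C+d*(z-C[2])/d[2]
def pix(name,X,c=None):
    c=c or robot.get_calibration(name);f=200/np.tan(np.radians(c["vertical_fov"]/2));p=np.array(c["R"])@X+np.array(c["t"]);return f*p[:2]/p[2]+[c["cx"],c["cy"]]
def fit(local,world): # 2D rigid
    L=np.array(local);W=np.array(world)[:,:2];l=L-L.mean(0);w=W-W.mean(0)
    a=np.arctan2((l[:,0]*w[:,1]-l[:,1]*w[:,0]).sum(),(l*w).sum());R=np.array([[np.cos(a),-np.sin(a)],[np.sin(a),np.cos(a)]])
    o=W.mean(0)-R@L.mean(0);return o,a,W-(L@R.T+o)
def togo(xy,z,yaw): # shift needed in tool axes (cm) and twist; yaw = direction wanted for tool x
    from scipy.spatial.transform import Rotation as Ro
    s=robot.sense();R=Ro.from_quat(s["tool_rot"]).as_matrix()
    d=R.T@(np.array([*xy,z])-s["tcp_pos"])*100
    y0=np.arctan2(R[1,0],R[0,0]);tw=-(yaw-y0)
    return np.round(d,2),round((tw+np.pi)%(2*np.pi)-np.pi,3),"yaw",round(y0,3)
E
python3 - <<'E'
from h import *
u=lambda X,Y:((X+.5)/8-.5+195,(Y+.5)/8-.5+175)
v=lambda X,Y:((X-490+.5)/5-.5+290,(Y+.5)/5-.5+120)
W=[ray("top",u(*p),.042) for p in[(243,88),(380,140),(228,486),(95,432)]]
o,a,r=fit([(.075,.028),(.075,-.028),(-.075,-.028),(-.075,.028)],W);print("case",o,a,r.round(4).tolist())
B=[(532,510,-.23,.05,.012),(682,521,-.23,-.05,.012),(718,95,.055,-.05,.012),(563,85,.055,.05,.012),(548,318,-.108,.046,.022),(697,330,-.108,-.046,.022)]
o2,a2,r=fit([b[2:4] for b in B],[ray("top",v(*b[:2]),b[4]) for b in B]);print("press",o2,a2,r.round(4).tolist())
g=o-.03*np.array([np.cos(a),np.sin(a)])
for k in(0,np.pi):print(togo(g,.15,a+k),togo(o2,.25,a2+k))
print("q6 note",robot.sense()["qpos"])
E
```

```text
case [0.46706315 0.31140226] -0.4025641136868061 [[-0.0011, 0.0019], [-0.0011, -0.0012], [0.001, -0.0008], [0.0012, 0.0002]]
press [0.65267595 0.00977128] -0.09410590184508053 [[0.0004, -0.0013], [0.0009, 0.0017], [-0.0024, -0.0009], [-0.0032, 0.0016], [0.0027, 0.0018], [0.0017, -0.0028]]
(array([ 52.08, -68.64,   8.82]), np.float64(0.735), 'yaw', np.float64(0.333)) (array([ 62.  , -32.07,  -1.23]), np.float64(0.427), 'yaw', np.float64(0.333))
(array([ 52.08, -68.64,   8.82]), np.float64(-2.406), 'yaw', np.float64(0.333)) (array([ 62.  , -32.07,  -1.23]), np.float64(-2.715), 'yaw', np.float64(0.333))
q6 note [-1.38400728e+00  3.42687727e-01  1.52492235e+00 -1.37422351e-05
  1.27542724e+00 -1.45995037e-01]
```

```bash
python3 - <<'E'
import numpy as np
P=[(.171,-.496),(.32,-.37),(.42,-.2),(.46,0),(.46,.18),(.4395,.3232)]
for i in range(5):
    y=.333+.4812*i;d=100*(np.array(P[i+1])-P[i]);print(np.round([d@[np.cos(y),np.sin(y)],d@[np.sin(y),-np.cos(y)]],2))
E
```

```text
[18.2  -7.04]
[19.23 -4.4 ]
[20.33 -1.59]
[17.62  3.68]
[12.37  7.5 ]
```

```bash

python3 -m inch '[{"xyz":[3.6,-1.4,0],"twist":-0.096},{"xyz":[7.2,-2.8,0],"twist":-0.192},{"xyz":[10.9,-4.2,0],"twist":-0.289},{"xyz":[14.5,-5.6,0],"twist":-0.385},{"xyz":[18.2,-7.0,0],"twist":-0.481}]' -1 >/dev/null
python3 -m inch '[{"xyz":[3.8,-0.9,0],"twist":-0.096},{"xyz":[7.7,-1.8,0],"twist":-0.192},{"xyz":[11.5,-2.6,0],"twist":-0.289},{"xyz":[15.4,-3.5,0],"twist":-0.385},{"xyz":[19.2,-4.4,0],"twist":-0.481}]' >/dev/null
python3 -m inch '[{"xyz":[4.1,-0.3,0],"twist":-0.096},{"xyz":[8.1,-0.6,0],"twist":-0.192},{"xyz":[12.2,-1,0],"twist":-0.289},{"xyz":[16.2,-1.3,0],"twist":-0.385},{"xyz":[20.3,-1.6,0],"twist":-0.481}]' >/dev/null
python3 -m inch '[{"xyz":[3.5,0.7,0],"twist":-0.096},{"xyz":[7,1.5,0],"twist":-0.192},{"xyz":[10.6,2.2,0],"twist":-0.289},{"xyz":[14.1,3,0],"twist":-0.385},{"xyz":[17.6,3.7,0],"twist":-0.481}]' >/dev/null
python3 -m inch '[{"xyz":[2.5,1.5,0],"twist":-0.096},{"xyz":[5,3,0],"twist":-0.192},{"xyz":[7.4,4.5,0],"twist":-0.289},{"xyz":[9.9,6,0],"twist":-0.385},{"xyz":[12.4,7.5,0],"twist":-0.481}]'
python3 -m inch '[{"xyz":[0,0,0],"twist":0},{"xyz":[0,0,0],"twist":0}]' >/dev/null
python3 - <<'E'
from h import *
import cv2
print(togo((.4395,.3232),.15,-.4026+np.pi),robot.sense()["tcp_pos"])
c=robot.get_calibration("wrist");im=robot.camera("wrist");cv2.imwrite("pics/w1.png",im[:,:,::-1])
import pickle;pickle.dump(c,open("c1.pkl","wb"))
E
```

```text
time_s: 2.18
tcp_pos: [0.4397, 0.3235, 0.2373]
tool_rot: [0.198, 0.98, -0.0, -0.0]
contact_force: [-0.0, -0.7, 0.2]
opening: 0.092
gripper_force: 0.0
(array([0.01, 0.01, 8.7 ]), np.float64(0.001), 'yaw', np.float64(2.74)) [0.43964456 0.32314437 0.23698835]
```

View pics/w1.png

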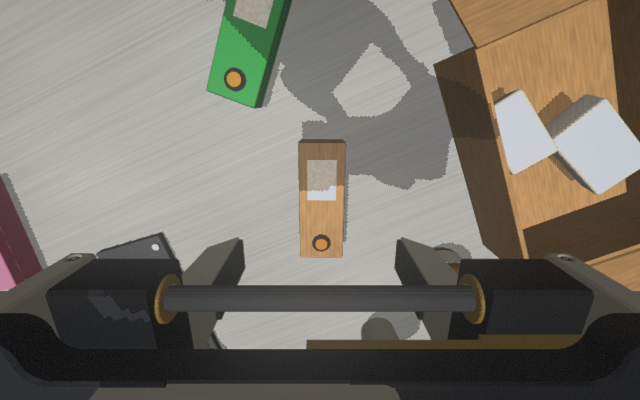

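The wrist view shows the case aligned with the image columns: top corners at about (300,257), (343,257), (345,143), (300,143), pin at (321,243). The column's centre sits at 322.

```bash
python3 - <<'E'
from h import *
import pickle
c=pickle.load(open("c1.pkl","rb"));print(c["vertical_fov"],c["cx"],c["cy"])
W=[ray("wrist",p,.042,c) for p in[(343,257),(300,257),(299,143),(345,143)]]
o,a,r=fit([(.075,.028),(.075,-.028),(-.075,-.028),(-.075,.028)],W);print(o,a,r.round(4).tolist())
print(ray("wrist",(321,243),.047,c))
print("pin pred",.46706+.053*np.cos(.4026),.3114-.053*np.sin(.4026))
E
```

```text
68.95922170574957 319.35565729757184 201.54754907249747
[0.46841096 0.3134759 ] -0.4033276836118395 [[-0.0007, 0.0006], [-0.0009, 0.0], [0.0014, 0.0009], [0.0003, -0.0015]]
[0.51530411 0.29262861 0.047     ]
pin pred 0.5158224058962683 0.29063397555602943
```

```bash

python3 -m inch '[{"xyz":[0,0.1,4],"twist":0},{"xyz":[0,0.1,8],"twist":0},{"xyz":[0,0.1,12],"twist":0},{"xyz":[0,0.1,15],"twist":0},{"xyz":[0,0.1,17],"twist":0}]' >/dev/null
python3 -m inch '[{"xyz":[0,0,1],"twist":0},{"xyz":[0,0,2],"twist":0},{"xyz":[0,0,3],"twist":0},{"xyz":[0,0,4],"twist":0},{"xyz":[0,0,4.2],"twist":0}]'
python3 -m inch '[{"xyz":[0,0,0],"twist":0},{"xyz":[0,0,0],"twist":0},{"xyz":[0,0,0],"twist":0},{"xyz":[0,0,0],"twist":0},{"xyz":[0,0,0],"twist":0}]' 1 20
python3 -m inch '[{"xyz":[0,0,0],"twist":0},{"xyz":[0,0,0],"twist":0},{"xyz":[0,0,0],"twist":0},{"xyz":[0,0,0],"twist":0},{"xyz":[0,0,0],"twist":0}]'
```

```text
time_s: 3.23
tcp_pos: [0.4406, 0.3227, 0.0248]
tool_rot: [0.201, 0.98, -0.0, -0.0]
contact_force: [-0.3, -0.5, -0.6]
opening: 0.0919
gripper_force: 0.0
time_s: 3.65
tcp_pos: [0.441, 0.3233, 0.0262]
tool_rot: [0.2, 0.98, 0.0, 0.0]
contact_force: [0.3, -0.3, -0.0]
opening: 0.0631
gripper_force: 0.0
time_s: 4.07
tcp_pos: [0.441, 0.3234, 0.0261]
tool_rot: [0.201, 0.98, 0.0, 0.0]
contact_force: [-0.1, -0.0, 4.4]
opening: 0.0558
gripper_force: 20.0
```

```bash

python3 -m inch '[{"xyz":[0,0,-0.8],"twist":0},{"xyz":[0,0,-2],"twist":0},{"xyz":[0,0,-3.5],"twist":0},{"xyz":[0,0,-5],"twist":0},{"xyz":[0,0,-6],"twist":0}]'
python3 -m inch '[{"xyz":[-0.8,-1.8,0],"twist":0},{"xyz":[-2,-4.6,0],"twist":0},{"xyz":[-3.3,-7.6,0],"twist":0},{"xyz":[-4.6,-10.6,0],"twist":0},{"xyz":[-5.9,-13.5,0],"twist":0}]' >/dev/null
python3 -m inch '[{"xyz":[-1.3,-3,0],"twist":-0.06},{"xyz":[-2.6,-6,0],"twist":-0.12},{"xyz":[-3.9,-9,0],"twist":-0.18},{"xyz":[-5.1,-11.7,0],"twist":-0.25},{"xyz":[-5.9,-13.5,0],"twist":-0.309}]' >/dev/null
python3 -m inch '[{"xyz":[0,0,0],"twist":0},{"xyz":[0,0,0],"twist":0},{"xyz":[0,0,0],"twist":0}]'
python3 - <<'E'
from h import *
import cv2,pickle
print(togo((.4436,.0295),.037,-.0941+np.pi),robot.sense()["tcp_pos"])
c=robot.get_calibration("wrist");im=robot.camera("wrist");cv2.imwrite("pics/w2.png",im[:,:,::-1]);pickle.dump(c,open("c2.pkl","wb"))
im=robot.camera("top");cv2.imwrite("pics/t2.png",cv2.resize(im[110:260,260:370],None,fx=4,fy=4,interpolation=cv2.INTER_CUBIC)[:,:,::-1])
im=robot.camera("scene");cv2.imwrite("pics/s2.png",cv2.resize(im[170:310,280:380],None,fx=4,fy=4,interpolation=cv2.INTER_CUBIC)[:,:,::-1])
a=cv2.imread("pics/t2.png");b=cv2.imread("pics/s2.png");o=np.zeros((600,800,3),np.uint8);o[:600,:440]=a;o[:560,450:800]=b[:,25:375];cv2.imwrite("pics/m2.png",o)
E
```

```text
time_s: 4.48
tcp_pos: [0.4406, 0.3228, 0.0866]
tool_rot: [0.201, 0.98, -0.0, -0.0]
contact_force: [1.0, -0.6, -3.5]
opening: 0.056
gripper_force: 20.0
time_s: 5.57
tcp_pos: [0.4428, 0.0287, 0.0856]
tool_rot: [0.048, 0.999, 0.0, -0.0]
contact_force: [0.1, 0.8, -4.0]
opening: 0.0557
gripper_force: 20.0
(array([-0.08,  0.08,  4.86]), np.float64(-0.002), 'yaw', np.float64(3.046)) [0.4428088  0.02874812 0.0855955 ]
```

View pics/m2.png

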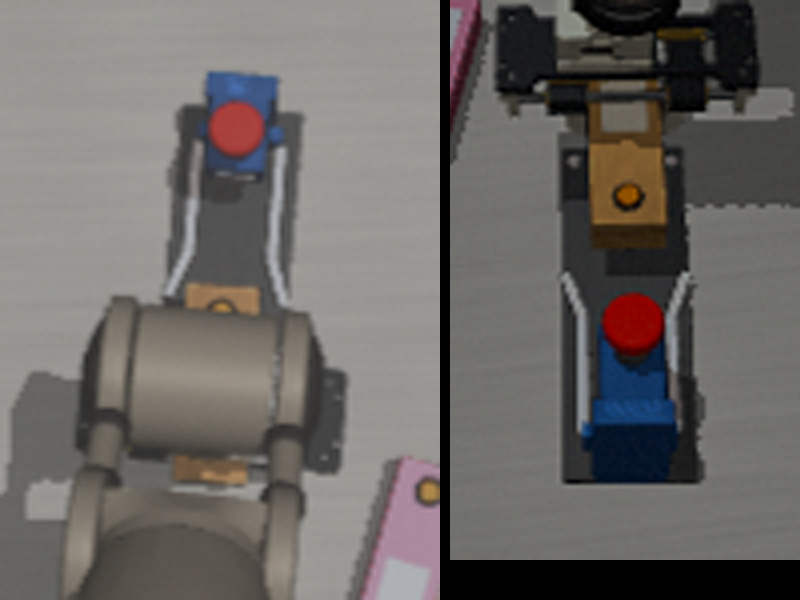

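In the top half of the view, the case's nose hovers just ahead of the flares. In the scene half, the flare tips are at (566,277) and (687,275), and the bed corners at (562,148), (683,148), (700,481), (563,481). I'll refit the press from the scene view and compare it with the case in hand.

```bash
python3 - <<'E'
from h import *
v=lambda X,Y:((X-425+.5)/4-.5+280,(Y+.5)/4-.5+170)
B=[(562,148,-.23,-.05,.012),(683,148,-.23,.05,.012),(700,481,.055,.05,.012),(563,481,.055,-.05,.012),(566,277,-.108,-.047,.022),(687,275,-.108,.047,.022)]
o,a,r=fit([b[2:4] for b in B],[ray("scene",v(*b[:2]),b[4]) for b in B]);print("press",o,a,r.round(4).tolist())
zu=robot.sense()["tcp_pos"][2]-.0255
print("pin",ray("scene",v(627,195),zu+.047)); print("nose corners",ray("scene",v(590,227),zu+.042),ray("scene",v(666,224),zu+.042))
w=lambda X,Y:((X+.5)/4-.5+260,(Y+.5)/4-.5+110)
print("top nose corners",ray("top",w(187,285),zu+.042),ray("top",w(260,290),zu+.042),ray("top",w(221,308),zu+.047))
p=robot.sense()["tcp_pos"][:2];print("expected pin from tcp",p+.083*np.array([np.cos(-.095),np.sin(-.095)]),"nose",p+.105*np.array([np.cos(-.095),np.sin(-.095)]))
E
```

```text
press [0.65426577 0.00760467] -0.10349393951855013 [[-0.0016, -0.0003], [-0.0004, 0.0002], [0.0002, -0.0001], [-0.0006, 0.0003], [0.0016, -0.0004], [0.0008, 0.0003]]
pin [0.52441323 0.02043992 0.10714207]
nose corners [ 0.54540697 -0.00954644  0.10214207] [0.54925705 0.04625691 0.10214207]
top nose corners [0.5468071  0.04820262 0.10214207] [ 0.54192575 -0.00742574  0.10214207] [0.52788341 0.0224985  0.10714207]
expected pin from tcp [0.52562997 0.02145823] nose [0.54753077 0.01937137]
```

View pics/w2.png

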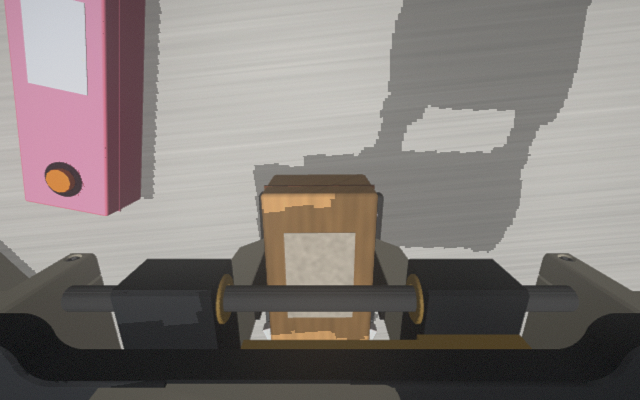

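The case sits straight in the hand and lines up with the press to about 1 mm. I'll lower it onto the bed.

```bash

python3 -m inch '[{"xyz":[0,0.1,1.2],"twist":0.005},{"xyz":[0,0.1,2.4],"twist":0.005},{"xyz":[0,0.1,3.5],"twist":0.005},{"xyz":[0,0.1,4.1],"twist":0.005},{"xyz":[0,0.1,4.4],"twist":0.005}]'
python3 -m inch '[{"xyz":[0,0,0.1],"twist":0},{"xyz":[0,0,0.2],"twist":0},{"xyz":[0,0,0.3],"twist":0},{"xyz":[0,0,0.3],"twist":0},{"xyz":[0,0,0.3],"twist":0}]'
python3 -m inch '[{"xyz":[0,0,0.1],"twist":0},{"xyz":[0,0,0.1],"twist":0},{"xyz":[0,0,0.1],"twist":0}]'
```

```text
time_s: 6.13
tcp_pos: [0.4428, 0.0301, 0.0409]
tool_rot: [0.049, 0.999, -0.0, -0.001]
contact_force: [-0.2, -0.0, -3.0]
opening: 0.0557
gripper_force: 20.0
time_s: 6.55
tcp_pos: [0.4435, 0.0294, 0.039]
tool_rot: [0.05, 0.999, -0.0, 0.0]
contact_force: [-0.8, -0.6, -2.7]
opening: 0.0556
gripper_force: 20.0
time_s: 6.8
tcp_pos: [0.4435, 0.0294, 0.038]
tool_rot: [0.05, 0.999, -0.0, 0.0]
contact_force: [-0.8, -0.8, 0.7]
opening: 0.0557
gripper_force: 20.0
```

```bash

python3 -m inch '[{"xyz":[-0.6,0,0],"twist":0},{"xyz":[-1.2,0,0],"twist":0},{"xyz":[-1.8,0,0],"twist":0},{"xyz":[-2.4,0,0],"twist":0},{"xyz":[-3,0,0],"twist":0}]' - 10
python3 -m inch '[{"xyz":[-0.5,0,0],"twist":0},{"xyz":[-1,0,0],"twist":0},{"xyz":[-1.5,0,0],"twist":0},{"xyz":[-2,0,0],"twist":0},{"xyz":[-2.5,0,0],"twist":0}]'
python3 - <<'E'
from h import *
import cv2
im=robot.camera("scene");cv2.imwrite("pics/s3.png",cv2.resize(im[170:310,280:380],None,fx=4,fy=4,interpolation=cv2.INTER_CUBIC)[:,:,::-1])
E
```

```text
time_s: 7.22
tcp_pos: [0.473, 0.0265, 0.0379]
tool_rot: [0.05, 0.999, 0.0, -0.001]
contact_force: [-5.6, 0.7, 7.1]
opening: 0.0559
gripper_force: 10.0
time_s: 7.63
tcp_pos: [0.4979, 0.024, 0.0379]
tool_rot: [0.05, 0.999, 0.0, -0.001]
contact_force: [-5.0, -0.6, 6.7]
opening: 0.0561
gripper_force: 10.0
```

View pics/s3.png

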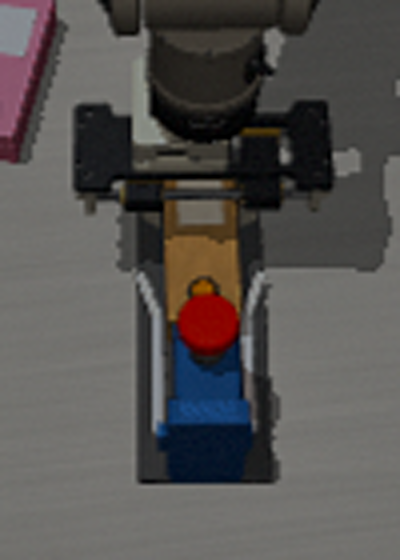

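The case nose is between the rails under the head, centred, with about 5 N of drag and no side force. I'll keep going, then creep.

```bash

python3 -m inch '[{"xyz":[-0.6,0,0],"twist":0},{"xyz":[-1.2,0,0],"twist":0},{"xyz":[-1.8,0,0],"twist":0},{"xyz":[-2.4,0,0],"twist":0},{"xyz":[-3,0,0],"twist":0}]'
python3 -m inch '[{"xyz":[-0.5,0,0],"twist":0},{"xyz":[-1,0,0],"twist":0},{"xyz":[-1.5,0,0],"twist":0},{"xyz":[-2,0,0],"twist":0},{"xyz":[-2.5,0,0],"twist":0}]'
python3 -m inch '[{"xyz":[-0.1,0,0],"twist":0},{"xyz":[-0.2,0,0],"twist":0},{"xyz":[-0.4,0,0],"twist":0},{"xyz":[-0.6,0,0],"twist":0},{"xyz":[-0.8,0,0],"twist":0}]'
```

```text
time_s: 8.1
tcp_pos: [0.5282, 0.0209, 0.0377]
tool_rot: [0.05, 0.999, -0.0, -0.0]
contact_force: [-4.6, 0.6, 5.5]
opening: 0.0561
gripper_force: 10.0
time_s: 8.52
tcp_pos: [0.553, 0.0184, 0.0378]
tool_rot: [0.05, 0.999, -0.0, -0.0]
contact_force: [-4.4, -0.1, 5.3]
opening: 0.0559
gripper_force: 10.0
time_s: 8.93
tcp_pos: [0.5606, 0.0177, 0.0377]
tool_rot: [0.05, 0.999, -0.0, -0.0]
contact_force: [-4.3, 0.7, 5.2]
opening: 0.056
gripper_force: 10.0
```

```bash

for i in 1 2; do python3 -m inch '[{"xyz":[-0.08,0,0],"twist":0},{"xyz":[-0.16,0,0],"twist":0},{"xyz":[-0.24,0,0],"twist":0},{"xyz":[-0.32,0,0],"twist":0},{"xyz":[-0.4,0,0],"twist":0}]' | grep -E 'tcp|contact'; done
```

```text
tcp_pos: [0.5645, 0.0173, 0.0377]
contact_force: [-5.1, 0.5, 5.8]
tcp_pos: [0.5685, 0.0169, 0.0378]
contact_force: [-5.3, 0.8, 5.9]
```

```bash

for i in 1 2 3; do python3 -m inch '[{"xyz":[-0.05,0,0],"twist":0},{"xyz":[-0.1,0,0],"twist":0},{"xyz":[-0.15,0,0],"twist":0},{"xyz":[-0.2,0,0],"twist":0}]' | grep -E 'tcp|contact'; done
```

```text
tcp_pos: [0.5705, 0.0167, 0.0378]
contact_force: [-3.9, -0.3, 6.4]
tcp_pos: [0.5724, 0.0165, 0.0377]
contact_force: [-7.5, 0.4, 8.0]
tcp_pos: [0.5726, 0.0165, 0.0376]
contact_force: [-10.8, 0.8, 8.7]
```

The push force rose to 11 N while the TCP stalled at x=0.5725, the expected home position. I'll release, rise straight up and look.

```bash

python3 -m inch '[{"xyz":[0,0,0],"twist":0},{"xyz":[0,0,0],"twist":0},{"xyz":[0,0,0],"twist":0},{"xyz":[0,0,0],"twist":0},{"xyz":[0,0,0],"twist":0}]' -1
python3 -m inch '[{"xyz":[0.2,0,-1],"twist":0},{"xyz":[0.2,0,-3],"twist":0},{"xyz":[0.2,0,-7],"twist":0},{"xyz":[0.2,0,-11],"twist":0},{"xyz":[0.2,0,-15],"twist":0}]' >/dev/null
python3 -m inch '[{"xyz":[0,0,-3],"twist":0},{"xyz":[0,0,-6],"twist":0},{"xyz":[0,0,-7],"twist":0},{"xyz":[0,0,-7],"twist":0},{"xyz":[0,0,-7],"twist":0}]' 1
python3 - <<'E'
from h import *
import cv2
print(togo((.6552,.0082),.2,-.1+np.pi))
c=robot.get_calibration("wrist");im=robot.camera("wrist");w=im[200:400]
s=cv2.resize(robot.camera("scene")[170:310,280:380],None,fx=4,fy=4,interpolation=cv2.INTER_CUBIC)
t=cv2.resize(robot.camera("top")[110:260,260:370],None,fx=3.6,fy=3.6,interpolation=cv2.INTER_CUBIC)
o=np.zeros((560,800,3),np.uint8);o[:560,:400]=s;o[:540,404:800]=t;cv2.imwrite("pics/m4.png",o[:,:,::-1])
E
```

```text
time_s: 11.18
tcp_pos: [0.5749, 0.0162, 0.0376]
tool_rot: [0.05, 0.999, -0.0, 0.0]
contact_force: [0.4, -0.7, -0.9]
opening: 0.085
gripper_force: 0.0
time_s: 12.02
tcp_pos: [0.5722, 0.0166, 0.2574]
tool_rot: [0.05, 0.999, -0.0, -0.0]
contact_force: [-0.9, -0.3, -0.8]
opening: 0.063
gripper_force: 0.0
(array([-8.34, -0.01,  5.74]), np.float64(0.0), 'yaw', np.float64(3.042))
```

View pics/m4.png

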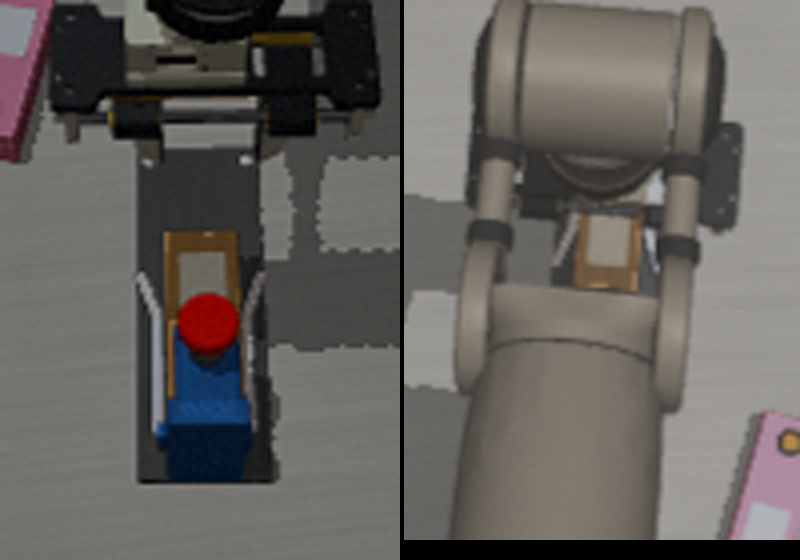

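The case is between the rails, its rear edge at (165,232)–(237,232) in the scene crop, with the knob top centred at (208,321). I'll check that numerically.

```bash
python3 - <<'E'
from h import *
v=lambda X,Y:((X+.5)/4-.5+280,(Y+.5)/4-.5+170)
o=np.array([.6552,.0082]);x=np.array([np.cos(.1),-np.sin(.1)]);y=np.array([np.sin(.1),np.cos(.1)])
for p,z in(((165,232),.054),((237,232),.054),((208,321),.161),((208,321),.179)):
    d=ray("scene",v(*p),z)[:2]-o;print(round(d@x,4),round(d@y,4))
E
```

```text
-0.1297 -0.0284
-0.1289 0.0271
-0.0036 -0.0015
0.0049 -0.0021
```

```bash

python3 -m inch '[{"xyz":[-2,0,0],"twist":0},{"xyz":[-4,0,0],"twist":0},{"xyz":[-6,0,0],"twist":0},{"xyz":[-8,0,0],"twist":0},{"xyz":[-8.3,0,0],"twist":0}]' 1
python3 -m inch '[{"xyz":[0,0,1.5],"twist":0},{"xyz":[0,0,3],"twist":0},{"xyz":[0,0,4.5],"twist":0},{"xyz":[0,0,5],"twist":0},{"xyz":[0,0,5],"twist":0}]'
```

```text
time_s: 12.58
tcp_pos: [0.6567, 0.0078, 0.2548]
tool_rot: [0.05, 0.999, 0.0, -0.001]
contact_force: [0.3, 0.1, -0.4]
opening: 0.0174
gripper_force: 0.0
time_s: 13.0
tcp_pos: [0.6537, 0.0084, 0.2052]
tool_rot: [0.05, 0.999, 0.0, -0.003]
contact_force: [-0.6, 0.3, -0.3]
opening: 0.0005
gripper_force: 0.0
```

Home is confirmed and the tool is over the knob with the fingers shut. I'll feel for the knob.

```bash

python3 -m inch '[{"xyz":[0,0,0.3],"twist":0},{"xyz":[0,0,0.6],"twist":0},{"xyz":[0,0,0.9],"twist":0},{"xyz":[0,0,1.2],"twist":0},{"xyz":[0,0,1.2],"twist":0}]'|grep -E 'tcp|contact'
for i in 1 2 3; do python3 -m inch '[{"xyz":[0,0,0.1],"twist":0},{"xyz":[0,0,0.2],"twist":0},{"xyz":[0,0,0.3],"twist":0},{"xyz":[0,0,0.3],"twist":0}]'|grep -E 'tcp|contact'; done
```

```text
tcp_pos: [0.655, 0.0082, 0.1953]
contact_force: [-0.7, 0.6, 0.4]
tcp_pos: [0.6551, 0.0082, 0.1925]
contact_force: [0.0, -0.0, -0.1]
tcp_pos: [0.6551, 0.0082, 0.1894]
contact_force: [-0.2, 1.8, 0.2]
tcp_pos: [0.6551, 0.0082, 0.1864]
contact_force: [-0.3, 0.7, 0.5]
```

```bash

for i in 1 2 3; do python3 -m inch '[{"xyz":[0,0,0.1],"twist":0},{"xyz":[0,0,0.2],"twist":0},{"xyz":[0,0,0.3],"twist":0},{"xyz":[0,0,0.3],"twist":0}]'|grep -E 'tcp|contact'; done
```

```text
tcp_pos: [0.6551, 0.0082, 0.1834]
contact_force: [-0.8, 0.6, 0.2]
tcp_pos: [0.6551, 0.0082, 0.1804]
contact_force: [0.6, 0.6, -0.7]
tcp_pos: [0.6553, 0.0082, 0.1779]
contact_force: [-0.1, 0.8, 3.1]
```

Contact is at TCP z≈0.179, so the bottom should be at about 0.163.

```bash

python3 -m inch '[{"xyz":[0,0,0.2],"twist":0},{"xyz":[0,0,0.4],"twist":0},{"xyz":[0,0,0.6],"twist":0},{"xyz":[0,0,0.8],"twist":0},{"xyz":[0,0,0.9],"twist":0}]'|grep -E 'tcp|contact'
for i in 1 2; do python3 -m inch '[{"xyz":[0,0,0.1],"twist":0},{"xyz":[0,0,0.2],"twist":0},{"xyz":[0,0,0.2],"twist":0}]'|grep -E 'tcp|contact'; done
```

```text
tcp_pos: [0.6553, 0.0082, 0.1688]
contact_force: [-0.8, 0.3, 5.7]
tcp_pos: [0.6553, 0.0082, 0.1669]
contact_force: [-1.3, 0.2, 5.4]
tcp_pos: [0.6554, 0.0082, 0.1655]
contact_force: [-1.0, 1.1, 7.1]
```

```bash

for i in 1 2 3 ; do python3 -m inch '[{"xyz":[0,0,0.05],"twist":0},{"xyz":[0,0,0.1],"twist":0},{"xyz":[0,0,0.1],"twist":0}]'|grep -E 'tcp|contact'; done
```

```text
tcp_pos: [0.6554, 0.0082, 0.1647]
contact_force: [-2.4, 0.3, 9.0]
tcp_pos: [0.6554, 0.0082, 0.1638]
contact_force: [-3.1, -0.4, 8.9]
tcp_pos: [0.6554, 0.0082, 0.1628]
contact_force: [-3.3, 1.0, 9.5]
```

```bash

for i in 1 2 ; do python3 -m inch '[{"xyz":[0,0,0.05],"twist":0},{"xyz":[0,0,0.1],"twist":0},{"xyz":[0,0,0.1],"twist":0}]'|grep -E 'tcp|contact'; done
```

```text
tcp_pos: [0.6555, 0.0082, 0.162]
contact_force: [-2.8, 0.8, 10.5]
tcp_pos: [0.6556, 0.0082, 0.1619]
contact_force: [-3.9, 0.1, 15.4]
```

It has bottomed: the force jumped to 15 N with no further travel. I'll hold about 1.5 s, then let it rise.

```bash

Z='[{"xyz":[0,0,0],"twist":0},{"xyz":[0,0,0],"twist":0},{"xyz":[0,0,0],"twist":0},{"xyz":[0,0,0],"twist":0},{"xyz":[0,0,0],"twist":0}]'
python3 -m inch '[{"xyz":[0,0,0],"twist":0},{"xyz":[0,0,0],"twist":0},{"xyz":[0,0,0],"twist":0},{"xyz":[0,0,0],"twist":0},{"xyz":[0,0,0],"twist":0}]' >/dev/null
python3 -m inch '[{"xyz":[0,0,0],"twist":0},{"xyz":[0,0,0],"twist":0},{"xyz":[0,0,0],"twist":0},{"xyz":[0,0,0],"twist":0},{"xyz":[0,0,0],"twist":0}]' >/dev/null
python3 -m inch '[{"xyz":[0,0,0],"twist":0},{"xyz":[0,0,0],"twist":0},{"xyz":[0,0,0],"twist":0},{"xyz":[0,0,0],"twist":0},{"xyz":[0,0,0],"twist":0}]'
python3 -m inch '[{"xyz":[0,0,-0.3],"twist":0},{"xyz":[0,0,-0.6],"twist":0},{"xyz":[0,0,-0.9],"twist":0},{"xyz":[0,0,-1.2],"twist":0},{"xyz":[0,0,-1.5],"twist":0}]'
python3 -m inch '[{"xyz":[0,0,-0.3],"twist":0},{"xyz":[0,0,-1],"twist":0},{"xyz":[0,0,-3],"twist":0},{"xyz":[0,0,-5],"twist":0},{"xyz":[0,0,-7],"twist":0}]' >/dev/null
python3 -m inch '[{"xyz":[4,0,0],"twist":0},{"xyz":[8,0,0],"twist":0},{"xyz":[12,0,0],"twist":0},{"xyz":[16,0,0],"twist":0},{"xyz":[20,0,0],"twist":0}]'
python3 - <<'E'
from h import *
import cv2
s=cv2.resize(robot.camera("scene")[170:310,280:380],None,fx=4,fy=4,interpolation=cv2.INTER_CUBIC)
t=cv2.resize(robot.camera("top")[110:260,260:370],None,fx=3.6,fy=3.6,interpolation=cv2.INTER_CUBIC)
o=np.zeros((560,800,3),np.uint8);o[:560,:400]=s;o[:540,404:800]=t;cv2.imwrite("pics/m5.png",o[:,:,::-1])
E
```

```text
time_s: 18.83
tcp_pos: [0.6556, 0.0082, 0.1619]
tool_rot: [0.05, 0.999, -0.0, 0.001]
contact_force: [-4.6, 0.2, 14.7]
opening: 0.0004
gripper_force: 7.2
time_s: 19.25
tcp_pos: [0.6553, 0.0082, 0.1749]
tool_rot: [0.05, 0.999, -0.0, 0.0]
contact_force: [0.3, -0.1, 2.5]
opening: 0.0004
gripper_force: 1.6
time_s: 20.08
tcp_pos: [0.4541, 0.0284, 0.2443]
tool_rot: [0.05, 0.999, -0.0, -0.0]
contact_force: [-0.0, -0.0, -0.1]
opening: 0.0006
gripper_force: 0.0
```

View pics/m5.png

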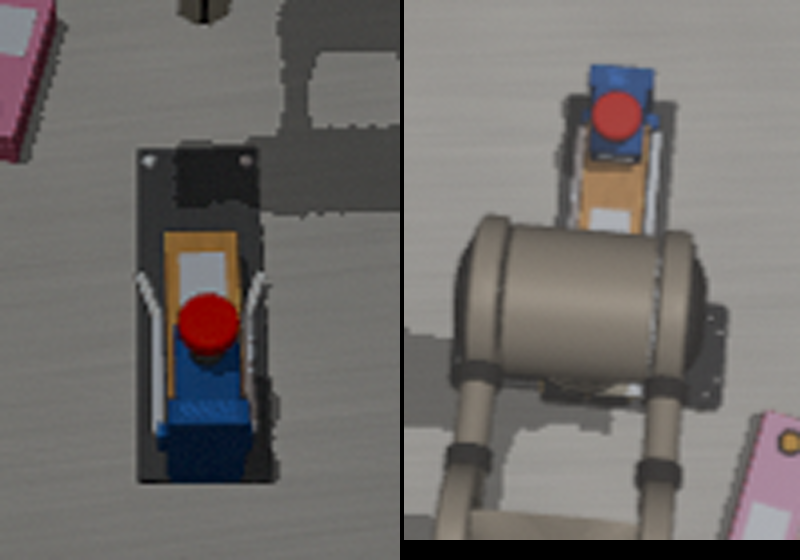

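The case is unmoved (rear edge still at row 232), the knob is fully up at (208,321), and the robot is clear, so I'll hand in.

```bash
python3 -c "
from workcell import robot
print(robot.hand_in())"
```

```text
the job is handed in; nothing more can be done
None
```

The brown case is home against the stop; I pressed the knob to its stop at about 15 N, held it there over a second and let it rise fully, then handed in at about 20 s; the pin itself is hidden under the head, so its being driven down is inferred from the full knob stroke.

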